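# Load the bonding work holder and clamp it shut

### The arm

A 6-joint arm with a two-finger parallel gripper is mounted at the origin on the work surface. World frame = base frame: x ahead of the robot, y to its left, z up, the work surface at z = 0. Lengths are in m, angles in rad, forces in N, time in s.
With the tool pointing down it reaches from about 0.25 to 0.775 m from the base axis. Payload 4 kg.
Tool frame: the origin (TCP) lies midway between the tips of the shut fingers; the grasp point (between the pads) lies 19 mm behind it (grip_point_offset is the distance from the TCP to the grasp point, in m); z points along the fingers, y is the line along which they close (so a half turn about z gives the same grasp; the last joint's range is limited). The gripper opens to 94 mm and grips with 3 to 60 N. Pads are 16 mm wide; open, the fingers measure 119 mm over their backs; the gripper's body (75 mm by 177 mm) begins 78 mm behind the grasp point.
Start: joints at [1.213, 0.087, 1.371, -0, 1.684, -0.103], TCP at [0.139, 0.532, 0.206] pointing down, gripper open.
Joint ranges: [-3.1, 3.1], [-0.76, 2.03], [0.27, 2.55], [-1.08, 4.22], [0.17, 2.65], [-2.57, 2.57]. Speed limits (rad/s): [2.79, 2.79, 3.14, 3.14, 3.14, 3.14].

### API

Orientations are given as [roll, pitch, yaw] about the fixed x, y, z axes, in that order (R = Rz(yaw) Ry(pitch) Rx(roll)).
In Python, from bench import * gives the robot as it stands.
- The arm moves only by the tool carry_out, never from a script. Its argument "commands" is a list of rows, each a list of 6 numbers: the shift along the tool's x, y, z in m, then the turn, a rotation vector about the tool's x, y, z in rad. In form: [[tx, ty, tz, rx, ry, rz], ...]. A call has exactly 5 rows; each row is the pose to reach, as a shift and turn from the pose commanded when the call began, along the tool's axes at that moment; what a row does not reach only later rows make up. A row lasts 1/10 s, in which the tool goes at most 50 mm and 8.59 degrees, less where a joint would pass 70% of its speed; a pose out of reach is approached as far as the arm can. A call with a gripper value outside its range is refused whole. "jaw" is the opening, from 0 (shut) to 1 (fully open), set as the call begins (left out, the last holds). The fingers move at their own pace and stop on an object; the grip force is fixed at half the most. Time passes only in rows, so rows that repeat a pose let the fingers close, or fill a call up. It gives the time, the measured TCP pose, the force, the opening and the grip force at its end, in the units of the state.
- get_obs(): the state, without advancing time (a new reading comes with each control period).
- snapshot(name): name is "side" or "top"; returns a dict with "img" (480x640x3 uint8, red, green, blue), "range_z" (480x640 float32, m along the optical axis (not along the pixel's ray), 0 where there is no reading), "fx", "fy", "cx", "cy" (pixels), "R" (3x3) and "t" (3): a world point X has camera coordinates R X + t. Camera axes: x right, y down, z forward; pixel columns grow to the right and rows downward; lengths in m; the calibration is good to about 2 mm. A picture is of the moment at which its call begins.
- close_job(): hands the job in; it is judged then, once.
The state is a dict: "time": time; "joint_positions": joint angles; "qvel": joint speeds; "joint_torque": joint torques, N m; "tool_pos": TCP position; "ee_rot": TCP orientation; "wrist_force": force on the tool from outside, world axes, zero at the start; "wrist_torque": the same for the moment, N m; "width": finger opening in m; "finger_force": force on a finger pad.
Only numpy, scipy, OpenCV 4.12 (cv2) and the standard library are available. Lean on these libraries where they do the work, as an engineer would, in place of code of your own. Each camera call takes 0.05 s, during which the arm holds its last target. There are 200 camera calls.

### The job

Take the carrier with the chips on it off the top of its stack and, keeping it level, lay it gently down flat between the stops of the work holder's bed. Then swing the open window frame down gently until it is fully shut over the carrier, and only after that turn the swivel latch all the way round across the frame's front bar. Leave the empty carrier, the brass spool and the amber jar where they are.

Things in the scene. Friction and masses are not known exactly. Their poses are not given: they have to be found in the camera images.
- loaded: the carrier to load: aluminium plate 140 x 60 x 18 mm, about 0.25 kg, two rows of six black chips standing 4 mm above its top (the empty one has none), lying on a stack. Origin: centre of the underside; x along the 140 mm, z up. Grip it across the 60 mm at mid length, fingers at most 15 mm below its top face. Either way round is right in the nest.
- empty: the empty carrier: same plate 140 x 60 x 18 mm, no chips, only small dark holes in its top; lies loose on the other stack, to be left alone. Origin and axes as for the loaded one.
- stack_a: fixed stack of three carriers, 140 (x) x 57 (y) x 54 mm high, under the loaded carrier. Origin: centre of its foot. The two stacks may change places.
- stack_b: fixed stack of three carriers, same sizes, under the empty carrier.
- holder: the work holder, fixed to the bench: grey block 200 (x) x 120 (y) x 34 mm high, origin at the centre of its underside, x from its front (latch end, -x) to its hinge end (+x), with a small ear on its -y side at the front that bears the latch post.
- nest (a point): centre of the bed, the holder block's top face, 34 mm above the bench; the centre of the carrier's underside belongs here, its long axis along the holder's x. Steel stops 8 mm high around it: end stops (inner faces x = +-74 mm), four side guides (inner faces y = +-34 mm, |x| = 44 to 68 mm): 4 mm of play each way. The sides are open at mid length for the fingers.
- frame_hinge (a point): middle of the frame's hinge axis (along the holder's y), 88 mm from nest towards holder +x, 58 mm above the bench.
- frame_edge (a point): middle of the free edge of the window frame, on its outer face (top face when shut), 173 mm from the hinge axis and 4 mm outside the frame's mid plane. Moves with the frame.
- frame (a joint): window frame angle, rad: 0 = shut, level over the bed; 1.57 = upright; at most 1.95. Stiff hinge, stays where left. Flat steel frame 173 x 100 x 8 mm, window 31 to 138 mm from the hinge axis and 44 mm wide, front bar 35 mm wide. Shut: underside 54, top 62 mm above the bench. It can be pushed shut with closed fingers on its outer face near the free edge.
- latch_pivot (a point): pivot axis (vertical) of the swivel latch, at x = -60, y = -72 mm in the holder's frame, 68 mm above the bench.
- latch_knob (a point): centre of the top of the latch's upright black knob, 16 mm in diameter and 34 mm high (72 to 106 mm above the bench), 68 mm from the pivot at the end of the 20 mm wide, 8 mm thick latch arm (underside 64 mm above the bench). Moves with the latch.
- latch (a joint): angle of the swivel latch, rad: 0 = fully home, the arm lying along the holder's +y across the frame's front bar; grows counter-clockwise from above; 1.57 = the arm points along the holder's -x, clear of the frame. Stays where it is left; stop at 0 and 1.9.
- spool: brass wire spool, 68 mm diameter, 40 mm high, bystander, origin under its centre.
- jar: amber glass jar, 70 mm diameter, 70 mm high, bystander near the stacks, origin under its centre.
Not all that is in view belongs to the job. What is shaped like the loaded but purple is not meant.

How it is judged:
On the way, in this order (a step that is already met when the one before it is completed fails the run):
1. the loaded carrier lies flat in the nest and is let go, the frame still open and the latch clear (x of loaded in the frame of nest between -0.007 and 0.007 m and y of loaded in the frame of nest between -0.006 and 0.006 m and z of loaded in the frame of nest below 0.003 m and angle between loaded's own z axis and vertical below 0.05 rad and contact force between the fingers and loaded below 0.2 N and value of joint frame above 0.8 rad and value of joint latch above 0.7 rad), for 0.2 s.
2. the frame is fully shut over the carrier, before the latch is turned (x of loaded in the frame of nest between -0.007 and 0.007 m and y of loaded in the frame of nest between -0.006 and 0.006 m and z of loaded in the frame of nest below 0.003 m and angle between loaded's own z axis and vertical below 0.05 rad and value of joint frame below 0.05 rad and value of joint latch above 0.6 rad), for 0.2 s.
3. the latch is turned home over the frame (value of joint frame below 0.05 rad and value of joint latch below 0.15 rad), for 0.2 s.
At the end, for the whole second after the job is handed in: The loaded carrier lies flat, at rest on the bed (within 7 mm along, 6 mm across, 3 mm in height of the nest point, tilt under 0.05 rad), frame shut (under 0.05 rad), latch home (under 0.15 rad), empty carrier, spool and jar within 30 mm of where they began (all of step 3 and x of loaded in the frame of nest between -0.007 and 0.007 m and y of loaded in the frame of nest between -0.006 and 0.006 m and z of loaded in the frame of nest below 0.003 m and angle between loaded's own z axis and vertical below 0.05 rad and linear speed of loaded below 0.02 m/s and distance of each of empty, spool, jar from where it was at the start of the episode below 0.03 m); the robot touches nothing.
It fails at once if the loaded carrier is dropped or thrown (over 0.5 m/s with no finger on it) (linear speed of loaded above 0.5 m/s and contact force between the fingers and loaded below 0.05 N).
It fails at once if the loaded carrier is tipped by more than 0.5 rad (angle between loaded's own z axis and vertical above 0.5 rad).
It fails at once if the frame is slammed (faster than 3 rad/s) (velocity of joint frame below -3 rad/s).
It fails at once if the empty carrier, the spool or the jar is moved by more than 30 mm (distance of any of empty, spool, jar from where it was at the start of the episode above 0.03 m).
It also fails if it takes over 66 s, if anything falls off the work surface, if the arm or the gripper's body presses on something with over 40 N, if the wrist force passes 120 N, or if a joint passes its speed limit or range.

## Working session

There is one attempt and no reset: what is moved stays moved. The work goes in short steps, Python scripts to look and compute and a tool call to move; the robot and the scene stay as the last step left them, time stands still between calls to the robot, and variables do not carry over. Pictures are saved under pics/ and viewed, at most 10 in all, crops included, and the job is handed in when it is done.

Besides the shell and the picture viewer there is one more tool, called after "Request:" as name(argument=value, ...), one argument or row to a line, values as JSON. carry_out: Moves the arm, as the interface text tells. Its arguments: {"type":"object","properties":{"commands":{"type":"array","items":{"type":"array","items":{"type":"number"}}},"jaw":{"type":"number"}},"required":["commands"]}

```bash
mkdir -p pics
python3 - <<'E'
from bench import *
import cv2,numpy as np
o=get_obs();print({k:np.round(v,3).tolist() for k,v in o.items()})
for n in("top","side"):
    s=snapshot(n);cv2.imwrite(f"pics/{n}0.png",s["img"][:,:,::-1]);np.savez(f"{n}0.npz",**s)
    print(n,s["fx"],s["cx"],s["cy"],np.round(s["R"],3).tolist(),np.round(-s["R"].T@s["t"],3))
E
```

```text
{'time': 0.0, 'joint_positions': [1.213, 0.088, 1.372, 0.0, 1.684, -0.103], 'qvel': [0.001, -0.0, 0.002, -0.002, 0.001, -0.001], 'joint_torque': [-0.0, -34.019, -30.242, 0.072, 0.033, -0.0], 'tool_pos': [0.138, 0.532, 0.204], 'ee_rot': [-3.139, -0.0, 2.887], 'wrist_force': [-0.377, -0.055, -0.091], 'wrist_torque': [-0.015, -0.028, 0.006], 'finger_force': 0.0, 'width': 0.094}
top 452.1602141298411 315.57749793514165 235.01585772938046 [[-0.02, -0.999, -0.04], [-0.981, 0.027, -0.193], [0.194, 0.036, -0.98]] [ 0.293 -0.098  1.004]
side 610.3891566432293 323.8857268337013 248.64872110391667 [[0.879, -0.476, -0.012], [-0.297, -0.527, -0.796], [0.373, 0.704, -0.605]] [-0.121 -1.158  0.994]
```

View pics/top0.png

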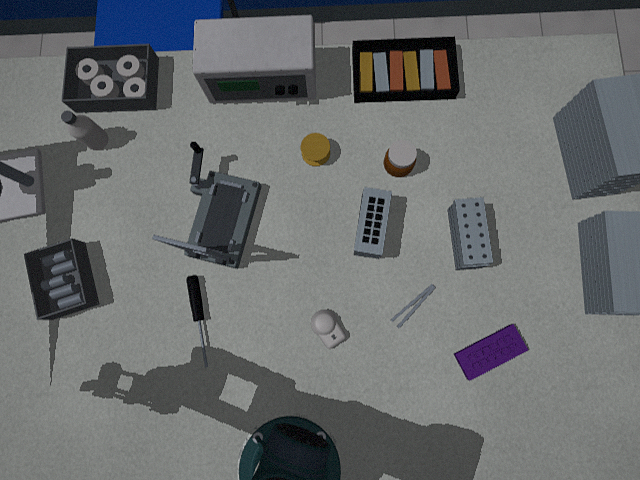

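View pics/side0.png

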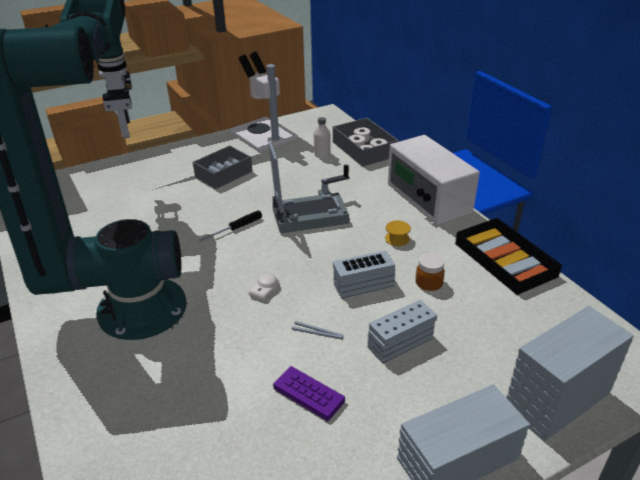

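The top view shows three lookalikes. The plate with black chips at (374,220) is the one to load. The plate with small holes at (472,232) is the empty carrier, and the purple block at (491,351) is a decoy. The holder is at (225,220), with its upright frame at (185,243) and the latch knob at (196,146). The side view agrees: chips at (365,265), holes at (402,325), holder at (310,205).

```bash
cat > h.py <<'E'
import numpy as np,cv2
def cloud(s):
    z=s["range_z"];v,u=np.mgrid[:480,:640]
    P=np.stack([(u-s["cx"])/s["fx"]*z,(v-s["cy"])/s["fy"]*z,z],-1)
    W=(P-s["t"])@s["R"]; W[z<=0]=np.nan
    return W
def rect(p):
    (c,wh,a)=cv2.minAreaRect(p[:,:2].astype(np.float32)*1000)
    return np.round(c,1),np.round(wh,1),round(a,1)
E
python3 - <<'E'
from h import *
C={}
for n in("top","side"):
    s=dict(np.load(n+"0.npz"));C[n]=cloud(s)
W=C["top"]
def at(u,v):return np.round(W[v,u]*1000,0)
for nm,p in dict(loaded=(366,200),empty=(465,232),spool=(315,143),jar=(400,155),knob=(196,146),bed=(232,205),bench=(280,300),purple=(491,351)).items(): print(nm,at(*p))
for n,W in C.items():
    L=W.reshape(-1,3);L=L[~np.isnan(L[:,0])]
    for nm,p in dict(loaded=(366,200),empty=(465,232)).items():
        c=C["top"][p[1],p[0]]
        m=L[(np.hypot(*(L-c)[:,:2].T)<.1)&(L[:,2]>.064)&(L[:,2]<.085)]
        print(n,nm,rect(m),np.round(np.percentile(m[:,2],[5,25,50,75,95])*1000,1))
    c=C["top"][205,232]
    for lo,hi in((.028,.038),(.038,.046),(.066,.074),(.1,.11),(.12,.25)):
        m=L[(np.hypot(*(L-c)[:,:2].T)<.2)&(L[:,2]>lo)&(L[:,2]<hi)]
        print(n,lo,len(m),rect(m),np.round(m.mean(0)*1000,1))
im=np.load("top0.npz")["img"][:,:,::-1];im2=np.load("side0.npz")["img"][:,:,::-1]
a=cv2.resize(im[130:280,140:400],None,fx=3,fy=3,interpolation=3)[:450,:780]
cv2.imwrite("pics/crop1.png",a)
b=cv2.resize(im2[130:310,240:450],None,fx=3.3,fy=3.3,interpolation=3);cv2.imwrite("pics/crop2.png",b)
E
```

```text
loaded [ 549. -173.   75.]
empty [ 475. -375.   71.]
spool [696. -66.  41.]
jar [ 650. -251.   68.]
knob [672. 186. 105.]
bed [559. 123.  33.]
bench [348.  20.  -1.]
purple [ 231. -425.   15.]
top loaded (array([ 510.7, -186.4]), array([ 60., 129.]), 78.8) [69.6 71.5 73.  74.9 77.6]
top empty (array([ 478. , -392.2]), array([140.8,  61.6]), 3.2) [68.9 70.8 72.  73.1 74.7]
top 0.028 4001 (array([559.7, 133.2]), array([189.5, 382.8]), 56.3) [535.3 142.7  34.3]
top 0.038 412 (array([582.8, 115. ]), array([179.5, 334.8]), 54.5) [548.9 134.   41.2]
top 0.066 270 (array([544.8, 188.9]), array([260.1,  80.7]), 14.1) [620.1 191.2  71.3]
top 0.1 61 (array([543.8, 194.7]), array([262.4,  86.4]), 14.6) [618.9 183.1 105.7]
top 0.12 412 (array([437.5, 170. ]), array([100.6,  11.7]), 77.0) [435.4 162.5 210.8]
side loaded (array([ 509.6, -186.5]), array([ 68.6, 124.2]), 79.1) [67.9 73.  75.1 77.4 80.4]
side empty (array([ 474.3, -391.6]), array([143. ,  67.2]), 3.1) [67.6 72.3 73.8 75.3 77.2]
side 0.028 1074 (array([516.2,  83.9]), array([253.3, 292.8]), 6.3) [525.3 136.1  35.2]
side 0.038 644 (array([581., 114.]), array([186.4, 334.8]), 55.9) [536.1 133.8  40.4]
side 0.066 105 (array([537.6, 191.5]), array([261.6,  84.9]), 15.2) [568.1 182.1  70.4]
side 0.1 38 (array([535.9, 193.1]), array([264.7,  87.2]), 15.4) [530.3 164.7 105.3]
side 0.12 304 (array([434. , 168.7]), array([112.9,  11.9]), 75.5) [429.5 156.2 187.5]
```

View pics/crop1.png

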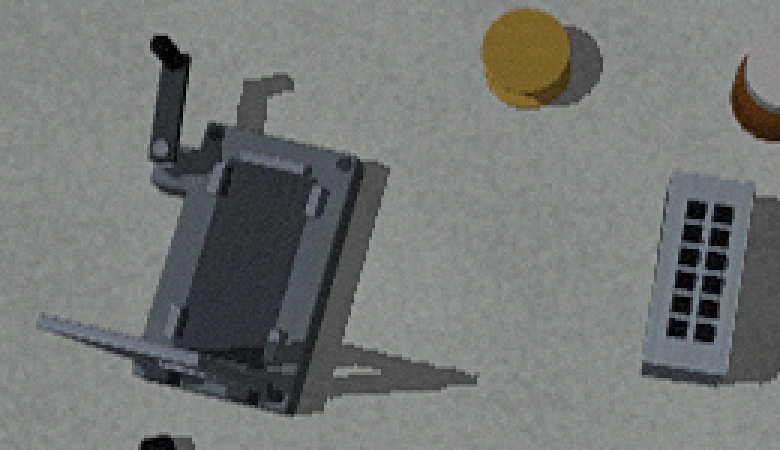

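View pics/crop2.png

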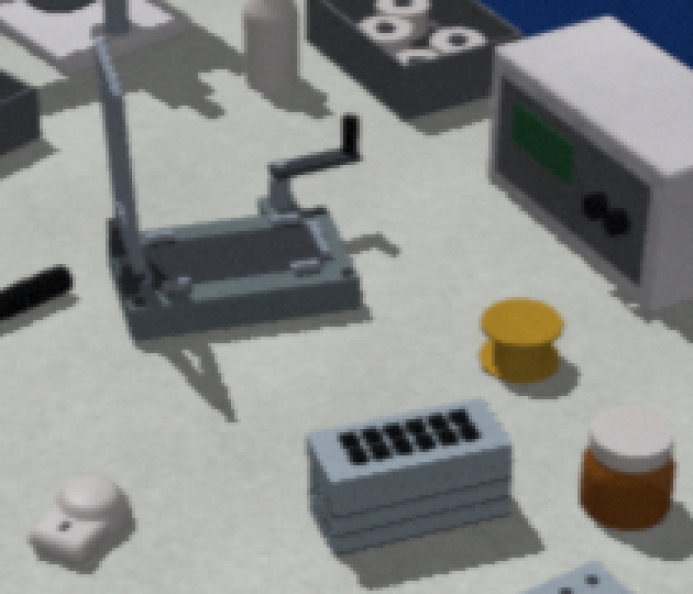

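The crops confirm the choice: the chips are on the carrier at top crop (705,270) and side crop (410,435). The bed is empty and the frame is open, leaning back slightly past upright. The latch is clear, with its knob at top crop (165,45). Next I'll refine the poses.

```bash
cat > fit.py <<'E'
from h import *
from scipy.optimize import differential_evolution as DE
def load(n): 
    s=dict(np.load(n));W=cloud(s).reshape(-1,3);return W[~np.isnan(W[:,0])]
def local(p,x,y,a):
    d=p[:,:2]-[x,y];c,s=np.cos(a),np.sin(a);return np.c_[d@[c,s],d@[-s,c]]
def fitrect(pos,neg,c,L,Wd,alo,ahi,extra=None):
    def f(q):
        f1=lambda p:np.clip((np.max(np.abs(local(p,*q))-[L/2,Wd/2],axis=1))/.004,-1,1)
        r=f1(pos).sum()-f1(neg).sum()
        return r
    r=DE(f,[(c[0]-.04,c[0]+.04),(c[1]-.04,c[1]+.04),(alo,ahi)],seed=1,popsize=20,maxiter=80,tol=1e-8);return r.x
E
python3 - <<'E'
from fit import *
q0=np.array([.505,-.187]);h0=np.array([.535,.130])
for n in("top0.npz","side0.npz"):
    W=load(n)
    d=W[np.hypot(*(W[:,:2]-q0).T)<.13]
    pos=d[(d[:,2]>.062)&(d[:,2]<.085)]; 
    m=rect(pos);neg=d[d[:,2]<.05] if n[0]=='t' else d[d[:,2]<.012]
    x=fitrect(pos,neg,q0,.14,.06,1.1,1.6); l=local(pos,*x)*1000
    print(n,'loaded',m,np.round(x,4),np.round(np.percentile(l,[1,99],axis=0),1).tolist(),'ztop',np.round(np.median(pos[(abs(local(pos,*x)[:,1])>.022),2]),4))
    d=W[np.hypot(*(W[:,:2]-h0).T)<.17]
    pos=d[(d[:,2]>.028)&(d[:,2]<.046)];neg=d[d[:,2]<.012]
    x=fitrect(pos,neg,h0,.2,.12,-3.1-.6+6.283-.6,3.6)
    l=local(d,*x)*1000; b=(abs(l[:,0])<60)&(abs(l[:,1])<30)
    print('holder',np.round(x,4),'bed z',np.round(np.median(d[b&(d[:,2]<.045),2]),4))
    st=l[(d[:,2]>.0385)&(d[:,2]<.046)]
    # stops: look
    for ax,lo,hi in((0,70,86),(0,-86,-70),(1,30,45),(1,-45,-30)):
        k=st[(st[:,ax]>lo)&(st[:,ax]<hi)&(abs(st[:,1-ax])<72)];print(ax,lo,len(k),np.round(np.percentile(k[:,ax],[2,50,98]),1) if len(k) else '')
    k=d[(d[:,2]>.1)&(d[:,2]<.11)&(d[:,0]>.6)];lk=local(k,*x)*1000;print('knob',np.round(k.mean(0)*1000,1),np.round(np.median(lk,0),1))
    k=d[(d[:,2]>.075)&(d[:,0]<.5)];lk=local(k,*x)*1000
    p=np.polyfit(k[:,2]*1000,lk[:,0],1);print('frame dx/dz',p,'zmax',k[:,2].max(),'y',np.percentile(lk[:,1],[2,98]))
E
```

```text
top0.npz loaded (array([ 505. , -185.4]), array([ 60.2, 140.7]), 78.9) [ 0.4957 -0.16    1.1   ] [[-60.3, -88.3], [22.4, 50.3]] ztop 0.0727
holder [0.5321 0.1469 2.8852] bed z 0.0346
0 70 23 [70.9 77.4 80.7]
0 -86 80 [-81.4 -75.7 -71.9]
1 30 89 [33.6 40.1 44.2]
1 -45 85 [-40.1 -35.3 -31.2]
knob [673.  190.8 105.9] [-125.1  -78.1]
frame dx/dz [2.85111217e-02 9.14035079e+01] zmax 0.2342248894233553 y [-45.97682566  51.46826917]
side0.npz loaded (array([ 500.9, -184.8]), array([ 68.6, 141.9]), 79.1) [ 0.4915 -0.1473  1.1   ] [[-75.3, -95.9], [11.3, 45.2]] ztop 0.0744
holder [0.5278 0.1499 2.8692] bed z 0.0371
0 70 25 [71.4 76.1 84. ]
0 -86 60 [-85.7 -77.3 -72.1]
1 30 54 [30.3 40.3 44.8]
1 -45 47 [-43.8 -35.  -30.6]
knob [667.1 190.4 105.5] [-123.5  -76. ]
frame dx/dz [3.90206922e-02 8.89870196e+01] zmax 0.23838907725756367 y [-40.86512907  59.11932419]
```

Request:
carry_out(
  commands=[
    [-0.013,-0.015,-0.03,0,0,0],
    [-0.04,-0.045,-0.06,0,0,0],
    [-0.067,-0.075,-0.08,0,0,0],
    [-0.093,-0.105,-0.09,0,0,0],
    [-0.12,-0.134,-0.096,0,0,0],
  ],
  jaw=1,
)

```text
time: 0.6
tool_pos: [0.2214, 0.3711, 0.3025]
ee_rot: [3.14, 0.001, 2.888]
wrist_force: [0.5, -0.3, -0.0]
width: 0.0941
finger_force: 0.0
```

Request:
carry_out(
  commands=[
    [-0.028,-0.031,0,0,0,0],
    [-0.056,-0.063,0,0,0,0],
    [-0.084,-0.094,0,0,0,0],
    [-0.112,-0.125,0,0,0,0],
    [-0.14,-0.157,0,0,0,0],
  ],
)

```text
time: 1.1
tool_pos: [0.3171, 0.1836, 0.3011]
ee_rot: [3.142, -0.0, 2.887]
wrist_force: [0.5, 0.1, -0.2]
width: 0.0942
finger_force: 0.0
```

Request:
carry_out(
  commands=[
    [-0.028,-0.031,0,0,0,0],
    [-0.056,-0.063,0,0,0,0],
    [-0.084,-0.094,0,0,0,0],
    [-0.112,-0.125,0,0,0,0],
    [-0.14,-0.157,0,0,0,0],
  ],
)

```text
time: 1.6
tool_pos: [0.4131, -0.0038, 0.3011]
ee_rot: [3.141, -0.0, 2.887]
wrist_force: [1.2, 0.4, 0.2]
width: 0.094
finger_force: 0.0
```

Request:
carry_out(
  commands=[
    [-0.028,-0.031,0.01,0,0,-0.012],
    [-0.056,-0.063,0.03,0,0,-0.024],
    [-0.084,-0.094,0.05,0,0,-0.036],
    [-0.112,-0.125,0.075,0,0,-0.048],
    [-0.134,-0.152,0.1,0,0,-0.061],
  ],
)

```text
time: 2.1
tool_pos: [0.5046, -0.1849, 0.1999]
ee_rot: [3.141, -0.0, 2.947]
wrist_force: [0.1, 0.0, -0.1]
width: 0.0939
finger_force: 0.0
```

Request:
carry_out(
  commands=[
    [0,0,0.01,0,0,0],
    [0,0,0.03,0,0,0],
    [0,0,0.045,0,0,0],
    [0,0,0.05,0,0,0],
    [0,0,0.05,0,0,0],
  ],
)

```text
time: 2.6
tool_pos: [0.5037, -0.1821, 0.1509]
ee_rot: [3.141, -0.001, 2.949]
wrist_force: [0.7, 0.7, 1.1]
width: 0.0941
finger_force: 0.0
```

```bash
cat > go.py <<'E'
from bench import *
import sys,numpy as np
from scipy.spatial.transform import Rotation as R
# usage: x y z yaw [mm, mm, mm, rad] tool down
x,y,z,yaw=map(float,sys.argv[1:5])
o=get_obs();M=R.from_euler('xyz',o["ee_rot"]);T=R.from_euler('xyz',[np.pi,0,yaw])
print(np.round(o["tool_pos"],4),np.round(M.inv().apply(np.array([x,y,z])/1000-o["tool_pos"]),4),np.round((M.inv()*T).as_rotvec(),3),np.round(o["wrist_force"],1),np.round(o["joint_positions"],2))
E
python3 go.py 504 -185 60 2.948
python3 - <<'E'
from bench import *;import cv2,numpy as np
s=snapshot("top");np.savez("t1.npz",**s);s2=snapshot("side")
a=cv2.resize(s["img"][130:300,320:520],None,fx=2,fy=2);b=cv2.resize(s2["img"][200:370,300:500],None,fx=2,fy=2)
cv2.imwrite("pics/t1.png",np.hstack([a,b])[:,:,::-1])
E
```

```text
[ 0.5037 -0.1821  0.1509] [-0.001  -0.0029  0.0909] [ 0.001 -0.001  0.001] [0.7 0.7 1.1] [-0.45  0.07  1.49  0.    1.58 -1.83]
```

View pics/t1.png

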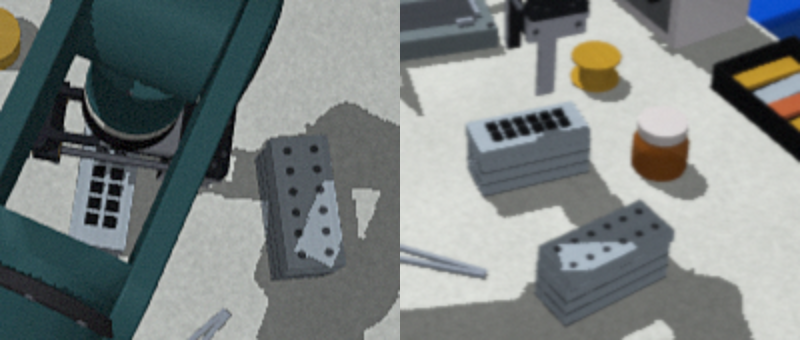

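The gripper sits above the chip carrier, which lies at left-half (100,200) and right-half (530,125). The empty carrier is well clear. Descending now.

Request:
carry_out(
  commands=[
    [-0.001,-0.003,0.02,0,0,0],
    [-0.001,-0.003,0.045,0,0,0],
    [-0.001,-0.003,0.07,0,0,0],
    [-0.001,-0.003,0.085,0,0,0],
    [-0.001,-0.003,0.091,0,0,0],
  ],
)

```text
time: 3.2
tool_pos: [0.5041, -0.1857, 0.0595]
ee_rot: [3.141, -0.001, 2.948]
wrist_force: [-0.2, -0.2, 0.6]
width: 0.0942
finger_force: 0.0
```

Request:
carry_out(
  commands=[
    [0,0,0,0,0,0],
    [0,0,0,0,0,0],
    [0,0,0,0,0,0],
    [0,0,0,0,0,0],
    [0,0,0,0,0,0],
  ],
  jaw=0.5,
)

```text
time: 3.7
tool_pos: [0.5051, -0.1864, 0.0614]
ee_rot: [-3.141, 0.002, 2.948]
wrist_force: [0.1, 0.2, 1.0]
width: 0.0596
finger_force: 30.0
```

Request:
carry_out(
  commands=[
    [0,0,0,0,0,0],
    [0,0,0,0,0,0],
    [0,0,0,0,0,0],
    [0,0,0,0,0,0],
    [0,0,0,0,0,0],
  ],
)

```text
time: 4.2
tool_pos: [0.5051, -0.1864, 0.0613]
ee_rot: [-3.141, 0.002, 2.948]
wrist_force: [-0.6, -0.5, 5.5]
width: 0.0596
finger_force: 30.0
```

Request:
carry_out(
  commands=[
    [0,0,-0.01,0,0,0],
    [0,0,-0.03,0,0,0],
    [0,0,-0.055,0,0,0],
    [0,0,-0.08,0,0,0],
    [0,0,-0.09,0,0,0],
  ],
)

```text
time: 4.7
tool_pos: [0.5052, -0.1863, 0.1523]
ee_rot: [-3.141, 0.002, 2.948]
wrist_force: [0.4, -1.0, -2.4]
width: 0.0592
finger_force: 30.0
```

```bash
cat > hold.py <<'E'
from fit import *
from scipy.optimize import minimize
import sys
# height-map template fit of the holder: bed, guides, end stops, bench; returns x,y,yaw
def model(l):
    ax,ay=abs(l[:,0]),abs(l[:,1]);z=np.zeros(len(l))
    z[(ax<100)&(ay<60)]=34
    z[(ax>44)&(ax<68)&(ay>34)&(ay<40)]=42
    z[(ax>74)&(ax<80)&(ay<25)]=42
    return z
def run(n,dz):
    W=load(n);W=W[np.hypot(*(W[:,:2]-[.53,.146]).T)<.15];z=W[:,2]*1000-dz
    def f(q):
        l=local(W,*q)*1000
        k=~((l[:,0]<-35)&(l[:,1]<-50))&(l[:,0]<82)   # leave out ear, hinge, frame
        r=np.clip(abs(z-model(l)),0,12);r[(z>47)]=6
        return np.where(k,r,4).sum()
    r=DE(f,[(.515,.545),(.13,.16),(2.8,2.98)],seed=2,popsize=30,maxiter=150,tol=1e-9)
    return r.x,r.fun
if __name__=="__main__":
    for n,dz in(("top0.npz",.3),("side0.npz",2.5)):print(n,*run(n,dz))
E
python3 hold.py
python3 - <<'E'
from h import *
W=cloud(dict(np.load("t1.npz")))
for u,v in((340,250),(390,220),(430,200),(383,150)):print(np.round(W[v,u],3))
E
python3 go.py 531 145 150 2.885
```

```text
top0.npz [0.53067636 0.14563333 2.87581899] 32264.599423777465
side0.npz [0.52558624 0.14586256 2.86876843] 20251.618300080845
[ 0.368 -0.107  0.541]
[ 0.522 -0.231  0.   ]
[ 0.486 -0.258  0.292]
[nan nan nan]
[ 0.5052 -0.1863  0.1523] [0.0384 0.3301 0.0021] [-0.     0.002  0.063] [ 0.4 -1.  -2.4] [-0.46  0.08  1.49  0.    1.58 -1.84]
```

Request:
carry_out(
  commands=[
    [0.001,0.01,0,0,0,0.01],
    [0.004,0.035,0,0,0,0.025],
    [0.007,0.07,0,0,0,0.045],
    [0.011,0.105,0,0,0,0.06],
    [0.015,0.14,0,0,0,0.068],
  ],
)

```text
time: 5.2
tool_pos: [0.5153, -0.0436, 0.1478]
ee_rot: [3.141, -0.005, 2.879]
wrist_force: [0.3, -0.0, -2.7]
width: 0.0598
finger_force: 30.0
```

Request:
carry_out(
  commands=[
    [0.001,0.035,0,0,0,0],
    [0.003,0.07,0,0,0,0],
    [0.006,0.1,0,0,0,0],
    [0.009,0.125,0,0,0,0],
    [0.011,0.14,0,0,0,0],
  ],
)

```text
time: 5.7
tool_pos: [0.5409, 0.0948, 0.1479]
ee_rot: [-3.141, -0.005, 2.882]
wrist_force: [-0.6, 0.7, -3.4]
width: 0.0594
finger_force: 30.0
```

```bash
python3 go.py 530.7 145.2 100 2.88
```

```text
[0.5409 0.0948 0.1479] [0.0226 0.0461 0.048 ] [-0.001 -0.005  0.002] [-0.6  0.7 -3.4] [ 0.07  0.11  1.46  0.    1.58 -1.24]
```

Request:
carry_out(
  commands=[
    [0.005,0.012,0.002,0,-0.001,0],
    [0.013,0.027,0.012,0,-0.003,0],
    [0.019,0.039,0.027,0,-0.005,0.002],
    [0.0225,0.046,0.042,0,-0.005,0.002],
    [0.0225,0.046,0.048,0,-0.005,0.002],
  ],
)

```text
time: 6.2
tool_pos: [0.5306, 0.1427, 0.0996]
ee_rot: [-3.14, 0.001, 2.879]
wrist_force: [0.1, -0.8, -3.7]
width: 0.06
finger_force: 30.0
```

```bash
cat > look.py <<'E'
from bench import *
from fit import *
import sys
k=sys.argv[1]
T=snapshot("top");S=snapshot("side");np.savez(f"t{k}.npz",**T);np.savez(f"s{k}.npz",**S)
a=cv2.resize(T["img"][130:290,140:300],(400,400),interpolation=3);b=cv2.resize(S["img"][120:260,250:390],(400,400),interpolation=3)
cv2.imwrite(f"pics/l{k}.png",np.hstack([a,b])[:,:,::-1])
E
python3 look.py 2; python3 go.py 530.7 145.2 41 2.88
```

```text
[0.5314 0.1417 0.1005] [0.0017 0.0033 0.0595] [-0.002  0.002 -0.003] [ 0.1  0.6 -2.7] [ 0.16  0.13  1.53 -0.    1.48 -1.15]
```

View pics/l2.png

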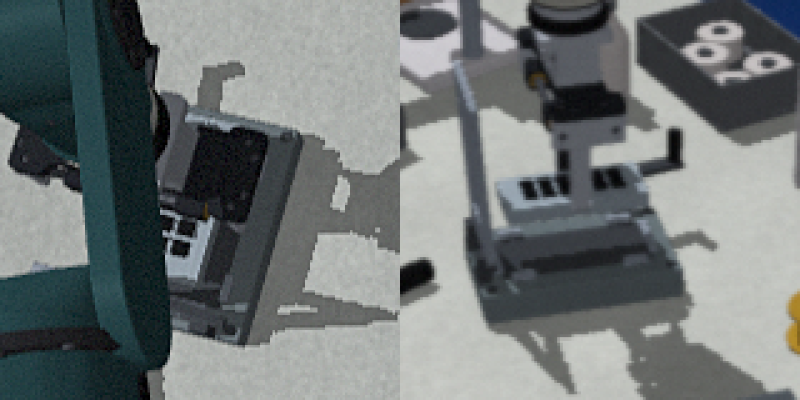

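Right half: the carrier hangs level over the bed at (570,190) with the frame clear behind it. Left half: the arm partly hides the view. I'll measure the carrier against the holder in the same camera.

Run:
```python
from fit import *
for n,hq in(("s2.npz",(.5256,.1459,2.8688)),("t2.npz",(.5307,.1454,2.88))):
    W=load(n);l=local(W,*hq)*1000;z=W[:,2]*1000
    m=(abs(l[:,0])<85)&(abs(l[:,1])<45)&(z>104)&(z<118)
    p=l[m]; 
    print(n,m.sum(),np.round(np.percentile(p,[1,99],axis=0),1).tolist(),rect(np.c_[p,p]/1000)[0:3],np.median(z[m]))
    for lo,hi in((-30,-10),(-10,10),(10,30)):
        q=p[(p[:,1]>lo)&(p[:,1]<hi)]
        if len(q):print(lo,np.round([q[:,0].min(),q[:,0].max()],1))
```

```text
s2.npz 581 [[-70.0, -33.3], [68.4, 41.9]] (array([-0.7,  5. ]), array([ 79.3, 140.9]), 88.7) 112.9909502131327
-30 [-70.   69.3]
-10 [-70.9  68.7]
10 [-70.8  69.2]
t2.npz 555 [[-69.8, -14.2], [68.8, 31.6]] (array([-1. ,  8.4]), array([140.7,  47.5]), 0.5) 111.35720906435759
-30 [-69.4  23.3]
-10 [-71.2  69.4]
10 [-71.3  69.2]
```

Request:
carry_out(
  commands=[
    [0.001,0.0025,0.01,0,0,-0.003],
    [0.001,0.0027,0.022,0,0.001,-0.003],
    [0.001,0.0027,0.034,0,0.001,-0.003],
    [0.001,0.0027,0.042,0,0.001,-0.003],
    [0.001,0.0027,0.046,0,0.001,-0.003],
  ],
)

```text
time: 6.8
tool_pos: [0.5317, 0.145, 0.0548]
ee_rot: [-3.141, 0.002, 2.881]
wrist_force: [1.2, -0.6, -2.5]
width: 0.0595
finger_force: 30.0
```

```bash
python3 go.py 530.7 145.2 41 2.88
```

```text
[0.5317 0.145  0.0548] [ 0.0011 -0.0001  0.0138] [-0.001  0.002  0.001] [ 1.2 -0.6 -2.5] [ 0.16  0.17  1.59 -0.    1.39 -1.15]
```

Request:
carry_out(
  commands=[
    [0,0,0.003,0,0,0],
    [0,0,0.006,0,0,0],
    [0,0,0.009,0,0,0],
    [0,0,0.011,0,0,0],
    [0,0,0.0125,0,0,0],
  ],
)

```text
time: 7.3
tool_pos: [0.5327, 0.1453, 0.044]
ee_rot: [3.141, 0.004, 2.881]
wrist_force: [0.7, -0.1, -3.3]
width: 0.0598
finger_force: 30.0
```

Request:
carry_out(
  commands=[
    [0,0,0.0005,0,0,0],
    [0,0,0.001,0,0,0],
    [0,0,0.001,0,0,0],
    [0,0,0.001,0,0,0],
    [0,0,0.001,0,0,0],
  ],
)

```text
time: 7.8
tool_pos: [0.5327, 0.1453, 0.0431]
ee_rot: [3.141, 0.004, 2.881]
wrist_force: [0.7, 0.3, -3.3]
width: 0.0596
finger_force: 30.0
```

Request:
carry_out(
  commands=[
    [0.001,0,0.0005,0,0.002,0],
    [0.001,0,0.001,0,0.004,0],
    [0.001,0,0.0015,0,0.004,0],
    [0.001,0,0.002,0,0.004,0],
    [0.001,0,0.002,0,0.004,0],
  ],
)

```text
time: 8.3
tool_pos: [0.5317, 0.1456, 0.0414]
ee_rot: [3.141, 0.0, 2.881]
wrist_force: [-1.4, 0.4, -0.9]
width: 0.0594
finger_force: 30.0
```

Request:
carry_out(
  commands=[
    [0,0,0.0005,0,0,0],
    [0,0,0.001,0,0,0],
    [0,0,0.001,0,0,0],
    [0,0,0.001,0,0,0],
    [0,0,0.001,0,0,0],
  ],
)

```text
time: 8.8
tool_pos: [0.5317, 0.1456, 0.0413]
ee_rot: [3.142, 0.001, 2.881]
wrist_force: [-4.2, -0.3, 4.8]
width: 0.0595
finger_force: 30.0
```

The carrier touched down at the expected height, so I'll release and rise.

Request:
carry_out(
  commands=[
    [0,0,0,0,0,0],
    [0,0,0,0,0,0],
    [0,0,0,0,0,0],
    [0,0,0,0,0,0],
    [0,0,0,0,0,0],
  ],
  jaw=0.9,
)

```text
time: 9.3
tool_pos: [0.5317, 0.1456, 0.0398]
ee_rot: [3.142, -0.0, 2.881]
wrist_force: [0.7, -0.6, -0.1]
width: 0.0846
finger_force: 0.0
```

Request:
carry_out(
  commands=[
    [0,0,-0.005,0,0,0],
    [0,0,-0.025,0,0,0],
    [0,0,-0.06,0,0,0],
    [0,0,-0.1,0,0,0],
    [0,0,-0.14,0,0,0],
  ],
)

```text
time: 9.8
tool_pos: [0.5313, 0.1455, 0.1815]
ee_rot: [-3.142, -0.0, 2.881]
wrist_force: [0.5, 0.5, 0.3]
width: 0.0847
finger_force: 0.0
```

```bash
python3 look.py 3
python3 - <<'E'
from fit import *
for n,hq in(("s3.npz",(.5256,.1459,2.8688)),("t3.npz",(.5307,.1454,2.88))):
    W=load(n);l=local(W,*hq)*1000;z=W[:,2]*1000
    m=(abs(l[:,0])<85)&(abs(l[:,1])<40)&(z>46)&(z<64)
    p=l[m];print(n,m.sum(),np.round(np.percentile(p,[1,99],axis=0),1).tolist(),rect(np.c_[p,p]/1000))
    for a in(-60,0,60):
        for b in (-24,24):
            q=m&(abs(l[:,0]-a)<12)&(abs(l[:,1]-b)<5);print(a,b,q.sum(),np.round(np.median(z[q]),1) if q.any() else '',end=' | ')
    print()
    # frame plane
    f=(abs(l[:,1])<48)&(z>85)&(z<240)&(l[:,0]>75)&(l[:,0]<160);k=np.c_[l[f],z[f]]
    c=np.polyfit(k[:,2],k[:,0],1);print('frame slope',c,'ang',np.pi/2+np.arctan(c[0]),k[:,2].max())
E
```

```text
s3.npz 709 [[-75.3, -33.9], [68.7, 33.8]] (array([0. , 0.8]), array([ 77.6, 159.3]), 89.7)
-60 -24 15 54.5 | -60 24 25 52.4 | 0 -24 11 56.9 | 0 24 22 55.0 | 60 -24 18 53.2 | 60 24 23 51.5 | 
frame slope [3.71696147e-02 8.86091307e+01] ang 1.6079488380853098 237.3063489016824
t3.npz 1248 [[-67.9, -30.5], [68.7, 28.9]] (array([-0.3,  3.1]), array([139.2,  70.5]), 0.6)
-60 -24 0  | -60 24 50 52.5 | 0 -24 46 52.6 | 0 24 55 51.9 | 60 -24 47 52.6 | 60 24 48 51.3 | 
frame slope [2.47787313e-02 9.17548007e+01] ang 1.5955699887479458 235.27409383497204
```

View pics/l3.png

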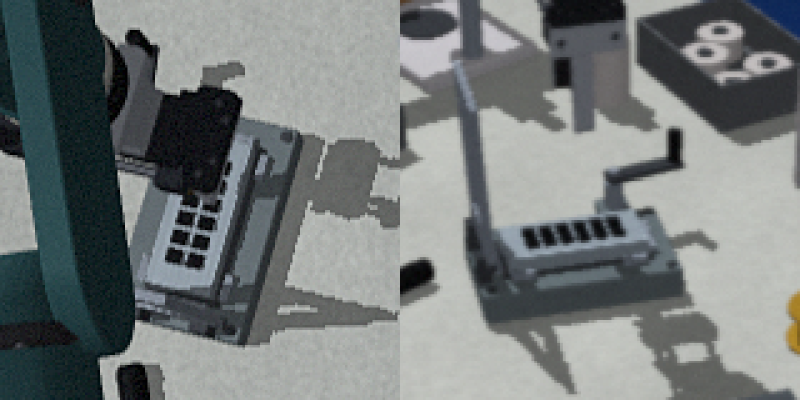

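The carrier lies flat: its top reads 52 mm all round, and it is centred within about 1 mm. The frame is at about 1.6 rad. Next I'll take the closed fingers over and behind the frame.

Request:
carry_out(
  commands=[
    [0,0,-0.045,0,0,0],
    [0.015,0,-0.085,0,0,0],
    [0.045,0,-0.118,0,0,0],
    [0.08,0,-0.118,0,0,0],
    [0.12,0,-0.118,0,0,0],
  ],
  jaw=0,
)

```text
time: 10.4
tool_pos: [0.4154, 0.1767, 0.2989]
ee_rot: [3.14, 0.002, 2.88]
wrist_force: [0.1, 0.8, -0.8]
width: 0.048
finger_force: 0.0
```

Request:
carry_out(
  commands=[
    [0.0,0,0.02,0,0,0],
    [0.0,0,0.05,0,0,0],
    [0.0,0,0.075,0,0,0],
    [0,0,0.082,0,0,0],
    [0,0,0.082,0,0,0],
  ],
)

```text
time: 10.9
tool_pos: [0.4149, 0.1763, 0.2146]
ee_rot: [-3.14, -0.003, 2.881]
wrist_force: [-0.0, -0.7, 0.5]
width: 0.0081
finger_force: 0.0
```

```bash
cat > loc.py <<'E'
from bench import *
from fit import *
o=get_obs();p=np.array(o["tool_pos"]);l=local(p[None],.5307,.1454,2.88)[0]*1000
print('local',np.round(l,1),'z',round(p[2]*1000,1),'rot',np.round(o["ee_rot"],3),'F',np.round(o["wrist_force"],1),o["time"])
def tcp(t,r=160):return np.array([88-r*np.cos(t)+4*np.sin(t)+8,58+r*np.sin(t)+4*np.cos(t)])
import sys
if len(sys.argv)>1:
    for t in np.arange(*map(float,sys.argv[1:4])):
        q=tcp(t);print(round(t,2),'tx %.4f tz %.4f'%((q[0]-l[0])/1000,-(q[1]-p[2]*1000)/1000))
E
python3 loc.py 1.6 -0.05 -0.1
```

```text
local [1.198e+02 1.000e-01] z 214.6 rot [-3.140e+00 -3.000e-03  2.881e+00] F [-0.  -0.7  0.5] 10.9
1.6 tx -0.0151 tz -0.0032
1.5 tx -0.0311 tz -0.0032
1.4 tx -0.0471 tz -0.0017
1.3 tx -0.0628 tz 0.0014
1.2 tx -0.0781 tz 0.0061
1.1 tx -0.0928 tz 0.0122
1.0 tx -0.1069 tz 0.0198
0.9 tx -0.1201 tz 0.0288
0.8 tx -0.1324 tz 0.0391
0.7 tx -0.1436 tz 0.0505
0.6 tx -0.1536 tz 0.0630
0.5 tx -0.1623 tz 0.0764
0.4 tx -0.1696 tz 0.0906
0.3 tx -0.1755 tz 0.1055
0.2 tx -0.1798 tz 0.1209
0.1 tx -0.1826 tz 0.1367
-0.0 tx -0.1838 tz 0.1526
```

Request:
carry_out(
  commands=[
    [-0.008,0,-0.002,0,0,0],
    [-0.015,0,-0.003,0,0,0],
    [-0.022,0,-0.003,0,0,0],
    [-0.031,0,-0.003,0,0,0],
    [-0.039,0,-0.0025,0,0,0],
  ],
)

```text
time: 11.4
tool_pos: [0.4546, 0.1663, 0.2191]
ee_rot: [3.141, 0.001, 2.881]
wrist_force: [-1.9, 1.0, 2.3]
width: 0.0003
finger_force: 1.0
```

```bash
python3 loc.py 1.5 0.9 -0.05
```

```text
local [79.  -0.5] z 219.1 rot [3.141e+00 1.000e-03 2.881e+00] F [-1.9  1.   2.3] 11.4
1.5 tx 0.0097 tz 0.0012
1.45 tx 0.0017 tz 0.0018
1.4 tx -0.0062 tz 0.0028
1.35 tx -0.0141 tz 0.0041
1.3 tx -0.0219 tz 0.0059
1.25 tx -0.0296 tz 0.0080
1.2 tx -0.0372 tz 0.0106
1.15 tx -0.0447 tz 0.0135
1.1 tx -0.0520 tz 0.0167
1.05 tx -0.0591 tz 0.0203
1.0 tx -0.0660 tz 0.0243
0.95 tx -0.0728 tz 0.0287
```

Contact is light (about 2 N). I'll follow the arc at about 0.9 rad/s.

Request:
carry_out(
  commands=[
    [-0.01,0,0.003,0,0,0],
    [-0.022,0,0.006,0,0,0],
    [-0.034,0,0.0095,0,0,0],
    [-0.045,0,0.0135,0,0,0],
    [-0.056,0,0.0185,0,0,0],
  ],
)

```text
time: 11.9
tool_pos: [0.5085, 0.1517, 0.1994]
ee_rot: [-3.142, -0.0, 2.881]
wrist_force: [-1.0, 1.1, 1.0]
width: 0.0003
finger_force: 0.8
```

```bash
python3 loc.py 1.1 0.4 -0.05
```

```text
local [23.1 -0.3] z 199.4 rot [-3.142 -0.     2.881] F [-1.   1.1  1. ] 11.9
1.1 tx 0.0039 tz -0.0031
1.05 tx -0.0032 tz 0.0006
1.0 tx -0.0102 tz 0.0046
0.95 tx -0.0169 tz 0.0089
0.9 tx -0.0234 tz 0.0135
0.85 tx -0.0297 tz 0.0185
0.8 tx -0.0357 tz 0.0238
0.75 tx -0.0414 tz 0.0294
0.7 tx -0.0469 tz 0.0352
0.65 tx -0.0520 tz 0.0413
0.6 tx -0.0569 tz 0.0477
0.55 tx -0.0614 tz 0.0543
0.5 tx -0.0656 tz 0.0611
0.45 tx -0.0694 tz 0.0682
```

Request:
carry_out(
  commands=[
    [-0.01,0,0.005,0,0,0],
    [-0.021,0,0.012,0,0,0],
    [-0.032,0,0.0205,0,0,0],
    [-0.042,0,0.03,0,0,0],
    [-0.051,0,0.04,0,0,0],
  ],
)

```text
time: 12.4
tool_pos: [0.5575, 0.1385, 0.1588]
ee_rot: [-3.141, -0.0, 2.881]
wrist_force: [-1.6, -0.7, -0.5]
width: 0.0005
finger_force: 0.6
```

```bash
python3 loc.py 0.7 -0.03 -0.05
```

```text
local [-27.6  -0.3] z 158.8 rot [-3.141 -0.     2.881] F [-1.6 -0.7 -0.5] 12.4
0.7 tx 0.0038 tz -0.0053
0.65 tx -0.0013 tz 0.0008
0.6 tx -0.0062 tz 0.0072
0.55 tx -0.0107 tz 0.0138
0.5 tx -0.0149 tz 0.0206
0.45 tx -0.0187 tz 0.0276
0.4 tx -0.0222 tz 0.0348
0.35 tx -0.0253 tz 0.0422
0.3 tx -0.0280 tz 0.0497
0.25 tx -0.0304 tz 0.0574
0.2 tx -0.0324 tz 0.0651
0.15 tx -0.0340 tz 0.0729
0.1 tx -0.0352 tz 0.0809
0.05 tx -0.0360 tz 0.0888
-0.0 tx -0.0364 tz 0.0968
```

Request:
carry_out(
  commands=[
    [-0.006,0,0.007,0,0,0],
    [-0.014,0,0.019,0,0,0],
    [-0.0205,0,0.031,0,0,0],
    [-0.026,0,0.044,0,0,0],
    [-0.03,0,0.056,0,0,0],
  ],
)

```text
time: 12.9
tool_pos: [0.5866, 0.1309, 0.103]
ee_rot: [3.141, 0.001, 2.881]
wrist_force: [0.6, 0.3, 1.1]
width: 0.0002
finger_force: 0.5
```

```bash
python3 loc.py 0.3 -0.03 -0.05
```

```text
local [-57.8  -0.4] z 103.0 rot [3.141e+00 1.000e-03 2.881e+00] F [0.6 0.3 1.1] 12.9
0.3 tx 0.0021 tz -0.0061
0.25 tx -0.0003 tz 0.0015
0.2 tx -0.0022 tz 0.0093
0.15 tx -0.0038 tz 0.0171
0.1 tx -0.0050 tz 0.0250
0.05 tx -0.0058 tz 0.0330
0.0 tx -0.0062 tz 0.0410
```

Request:
carry_out(
  commands=[
    [-0.002,0,0.009,0,0,0],
    [-0.0035,0,0.018,0,0,0],
    [-0.005,0,0.026,0,0,0],
    [-0.006,0,0.033,0,0,0],
    [-0.006,0,0.038,0,0,0],
  ],
)

```text
time: 13.4
tool_pos: [0.5915, 0.1295, 0.0653]
ee_rot: [-3.142, -0.0, 2.881]
wrist_force: [0.6, -0.8, 1.7]
width: 0.0006
finger_force: 0.4
```

Request:
carry_out(
  commands=[
    [0,0,0.001,0,0,0],
    [0,0,0.002,0,0,0],
    [0,0,0.003,0,0,0],
    [0,0,0.003,0,0,0],
    [0,0,0.003,0,0,0],
  ],
)

```text
time: 13.9
tool_pos: [0.5916, 0.1297, 0.0631]
ee_rot: [3.141, 0.0, 2.881]
wrist_force: [-0.3, -0.5, -0.3]
width: 0.0001
finger_force: 0.0
```

```bash
python3 loc.py; python3 look.py 4
python3 - <<'E'
from fit import *
for n,hq in(("s4.npz",(.5256,.1459,2.8688)),("t4.npz",(.5307,.1454,2.88))):
    W=load(n);l=local(W,*hq)*1000;z=W[:,2]*1000
    for a,b in((0,-30),(0,30),(50,30),(-75,35),(-75,-35),(-30,30)):
        q=(abs(l[:,0]-a)<7)&(abs(l[:,1]-b)<6)&(z<90);print(a,b,q.sum(),np.round(np.median(z[q]),1) if q.any() else '',end=' | ')
    print()
E
```

```text
local [-62.9  -0.6] z 63.1 rot [3.141 0.    2.881] F [-0.3 -0.5 -0.3] 13.9
0 -30 15 62.3 | 0 30 29 42.8 | 50 30 14 62.9 | -75 35 25 63.7 | -75 -35 0  | -30 30 24 41.2 | 
0 -30 0  | 0 30 35 62.4 | 50 30 36 62.7 | -75 35 0  | -75 -35 0  | -30 30 33 63.5 |
```

View pics/l4.png

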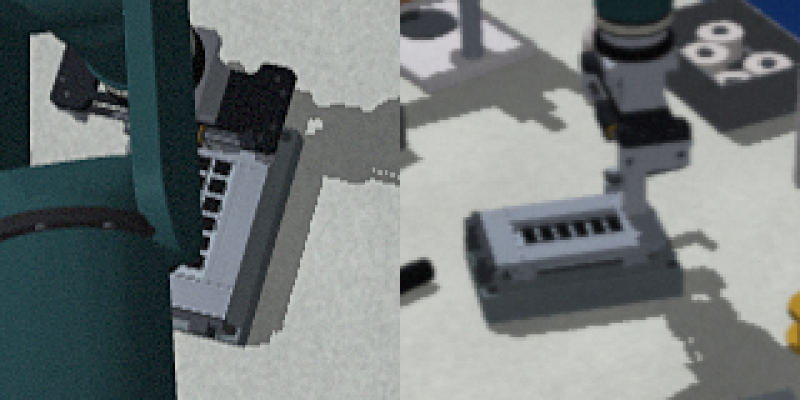

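The frame is down over the carrier (right half, (560,230)), with its top at about 62–63 mm. I'll press until the force shows it has stopped.

Request:
carry_out(
  commands=[
    [0,0,0.001,0,0,0],
    [0,0,0.002,0,0,0],
    [0,0,0.003,0,0,0],
    [0,0,0.003,0,0,0],
    [0,0,0.003,0,0,0],
  ],
)

```text
time: 14.5
tool_pos: [0.5917, 0.1297, 0.0622]
ee_rot: [3.141, 0.001, 2.881]
wrist_force: [-4.9, -0.2, 9.6]
width: 0.0002
finger_force: 4.1
```

The frame stopped at z = 62.2 mm under about 10 N, so it is shut. Rising, then moving to the outer side of the latch knob.

Request:
carry_out(
  commands=[
    [0,0,-0.02,0,0,0],
    [0,0,-0.06,0,0,0],
    [-0.012,0.025,-0.1,0,0,-0.04],
    [-0.034,0.066,-0.1,0,0,-0.09],
    [-0.055,0.106,-0.1,0,0,-0.13],
  ],
)

```text
time: 15.0
tool_pos: [0.6741, 0.2186, 0.1634]
ee_rot: [3.139, 0.006, 3.011]
wrist_force: [0.2, -0.4, -0.1]
width: 0.0004
finger_force: 0.0
```

```bash
cat > lat.py <<'E'
from bench import *
from fit import *
from scipy.spatial.transform import Rotation as R
import sys
# usage: gap z phi...   rows in the tool frame for pushing the knob
gap,z=float(sys.argv[1]),float(sys.argv[2]);o=get_obs();p=np.array(o["tool_pos"]);M=R.from_euler('xyz',o["ee_rot"])
Y=2.88;B=np.array([[np.cos(Y),-np.sin(Y)],[np.sin(Y),np.cos(Y)]])
print('local',np.round(local(p[None],.5307,.1454,Y)[0]*1000,1),'F',np.round(o["wrist_force"],1),np.round(o["joint_positions"],2))
for f in map(float,sys.argv[3:]):
    K=np.array([-60-68*np.sin(f),-72+68*np.cos(f)]);t=K-np.array([np.cos(f),np.sin(f)])*(20.5+gap)
    w=np.r_[[.5307,.1454]+B@t/1000,z/1000]
    T=R.from_euler('xyz',[np.pi,0,Y+f-np.pi/2])
    print(f,np.round(M.inv().apply(w-p),4).tolist(),np.round((M.inv()*T).as_rotvec(),3))
E
python3 look.py 5; python3 lat.py 15 82 1.7
python3 - <<'E'
from fit import *
for n,hq in(("s5.npz",(.5256,.1459,2.8688)),("t5.npz",(.5307,.1454,2.88))):
    W=load(n);l=local(W,*hq)*1000;z=W[:,2]*1000
    q=(np.hypot(l[:,0]+127,l[:,1]+81)<25)&(z>98)&(z<112);print(n,q.sum(),np.round(l[q].mean(0),1),np.round(l[q].min(0),1),np.round(l[q].max(0),1))
    q=(abs(l[:,0]+5)<60)&(abs(abs(l[:,1])-36)<10)&(z>48)&(z<75);print(np.polyfit(l[q][:,0],z[q],1),q.sum())
E
```

```text
local [-118.5 -110.5] F [-0.4  0.2 -0.6] [ 0.24  0.46  1.    0.    1.68 -1.21]
1.7 [-0.0053, 0.0048, 0.0737] [ 0.    -0.003  0.006]
s5.npz 23 [-123.7  -79.8] [-130.2  -86.3] [-118.3  -72.4]
[-6.0156091e-03  6.3884569e+01] 359
t5.npz 49 [-125.9  -80.7] [-134.   -89.3] [-119.4  -74.6]
[2.0138009e-04 6.2329992e+01] 985
```

The frame measures level, with its top at 62.3 mm. Lowering beside the knob.

Request:
carry_out(
  commands=[
    [-0.003,0.003,0.015,0,0,0],
    [-0.005,0.005,0.035,0,0,0],
    [-0.005,0.005,0.055,0,0,0],
    [-0.005,0.005,0.07,0,0,0],
    [-0.005,0.005,0.074,0,0,0],
  ],
)

```text
time: 15.6
tool_pos: [0.6756, 0.2208, 0.083]
ee_rot: [-3.14, -0.005, 3.01]
wrist_force: [0.1, -0.1, -0.3]
width: 0.0003
finger_force: 0.0
```

```bash
python3 lat.py 0 82 1.7 1.6 1.5 1.4 1.3
```

```text
local [-120.5 -110.3] F [ 0.1 -0.1 -0.3] [ 0.24  0.5   1.1  -0.    1.55 -1.2 ]
1.7 [-0.0031, -0.0097, 0.001] [-0.002 -0.005  0.001]
1.6 [-0.0048, -0.0166, 0.001] [-0.002 -0.004  0.101]
1.5 [-0.0058, -0.0236, 0.001] [-0.002 -0.004  0.201]
1.4 [-0.0061, -0.0307, 0.001] [-0.003 -0.004  0.301]
1.3 [-0.0057, -0.0378, 0.001] [-0.003 -0.004  0.401]
```

Request:
carry_out(
  commands=[
    [-0.003,-0.006,0.001,0,-0.004,0],
    [-0.004,-0.012,0.001,0,-0.004,0.05],
    [-0.005,-0.018,0.001,0,-0.004,0.12],
    [-0.006,-0.025,0.001,0,-0.004,0.22],
    [-0.006,-0.031,0.001,0,-0.004,0.3],
  ],
)

```text
time: 16.1
tool_pos: [0.6807, 0.19, 0.0868]
ee_rot: [3.138, 0.007, 2.707]
wrist_force: [1.5, 0.6, 0.5]
width: 0.0003
finger_force: 0.5
```

```bash
python3 lat.py 0 82 1.4 1.3 1.2 1.1 1 0.9
```

```text
local [-133.4  -81.9] F [1.5 0.6 0.5] [ 0.19  0.47  1.12 -0.    1.54 -0.94]
1.4 [0.0026, -0.0018, 0.0048] [ 0.003  0.007 -0.003]
1.3 [0.0009, -0.0086, 0.0048] [0.003 0.007 0.097]
1.2 [-0.0001, -0.0157, 0.0048] [0.004 0.007 0.197]
1.1 [-0.0004, -0.0228, 0.0048] [0.004 0.007 0.297]
1.0 [-0.0, -0.0298, 0.0047] [0.004 0.006 0.397]
0.9 [0.001, -0.0369, 0.0047] [0.005 0.006 0.497]
```

Request:
carry_out(
  commands=[
    [0.002,-0.006,0.004,0.003,0.006,0.05],
    [0.001,-0.012,0.004,0.003,0.006,0.15],
    [0,-0.019,0.004,0.003,0.006,0.25],
    [0,-0.025,0.004,0.003,0.006,0.34],
    [0,-0.031,0.004,0.003,0.006,0.42],
  ],
)

```text
time: 16.6
tool_pos: [0.6676, 0.162, 0.083]
ee_rot: [3.14, -0.0, 2.287]
wrist_force: [-0.2, 0.9, 0.1]
width: 0.0008
finger_force: 0.5
```

```bash
python3 lat.py 0 82 1 .9 .8 .7 .6 .5;python3 look.py 6
python3 - <<'E'
from fit import *
for n,hq in(("s6.npz",(.5256,.1459,2.8688)),("t6.npz",(.5307,.1454,2.88))):
    W=load(n);l=local(W,*hq)*1000;z=W[:,2]*1000
    q=(abs(np.hypot(l[:,0]+60,l[:,1]+72)-68)<12)&(z>98)&(z<109)&(l[:,0]<0);print(n,q.sum(),np.round(l[q].mean(0),1) if q.any() else '')
E
```

```text
local [-128.   -51.4] F [-0.2  0.9  0.1] [ 0.16  0.44  1.18  0.    1.52 -0.56]
1.0 [0.0004, 0.0011, 0.001] [ 0.002 -0.    -0.022]
0.9 [-0.0015, -0.0058, 0.0009] [ 0.002 -0.     0.078]
0.8 [-0.0027, -0.0128, 0.0009] [ 0.002 -0.     0.178]
0.7 [-0.0031, -0.0198, 0.0009] [ 0.002 -0.     0.278]
0.6 [-0.0029, -0.0269, 0.0009] [ 0.002 -0.     0.378]
0.5 [-0.0019, -0.034, 0.0009] [ 0.002 -0.001  0.478]
s6.npz 33 [-119.9  -37.2]
t6.npz 0
```

View pics/l6.png

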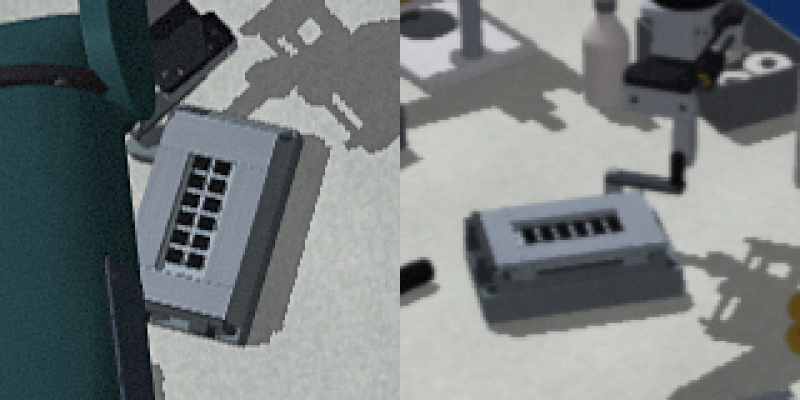

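The latch follows the fingers: the knob in the right half at (678,165) has swung about a third of the way, and the frame is still flat. Continuing.

Request:
carry_out(
  commands=[
    [-0.001,-0.005,0.001,0.002,0,0.06],
    [-0.0025,-0.012,0.001,0.002,0,0.16],
    [-0.003,-0.019,0.001,0.002,0,0.26],
    [-0.003,-0.025,0.001,0.002,0,0.35],
    [-0.0025,-0.032,0.001,0.002,0,0.45],
  ],
)

```text
time: 17.2
tool_pos: [0.6454, 0.139, 0.0817]
ee_rot: [-3.141, 0.001, 1.839]
wrist_force: [0.9, 0.1, 0.4]
width: 0.0
finger_force: 0.5
```

```bash
python3 lat.py 0 82 .6 .5 .4 .3 .2 .1
```

```text
local [-112.5  -23.5] F [0.9 0.1 0.4] [ 0.13  0.38  1.26 -0.    1.5  -0.14]
0.6 [0.002, 0.0044, -0.0003] [-0.001  0.001 -0.071]
0.5 [-0.0002, -0.0023, -0.0003] [-0.001  0.001  0.029]
0.4 [-0.0017, -0.0093, -0.0003] [-0.001  0.001  0.129]
0.3 [-0.0025, -0.0163, -0.0003] [-0.001  0.001  0.229]
0.2 [-0.0026, -0.0234, -0.0003] [-0.001  0.001  0.329]
0.1 [-0.002, -0.0305, -0.0003] [-0.     0.001  0.429]
```

Request:
carry_out(
  commands=[
    [-0.001,-0.005,0,0,0,0.07],
    [-0.002,-0.011,0,0,0,0.16],
    [-0.0025,-0.018,0,0,0,0.25],
    [-0.0025,-0.024,0,0,0,0.34],
    [-0.002,-0.03,0,0,0,0.42],
  ],
)

```text
time: 17.7
tool_pos: [0.6169, 0.1288, 0.0817]
ee_rot: [-3.141, 0.002, 1.419]
wrist_force: [1.0, -2.0, -0.4]
width: 0.0004
finger_force: 0.5
```

```bash
python3 lat.py 0 82 .1 0 -.05
```

```text
local [-87.6  -6.2] F [ 1.  -2.  -0.4] [ 0.12  0.32  1.35 -0.    1.48  0.27]
0.1 [0.0002, -0.0004, -0.0003] [-0.     0.002  0.01 ]
0.0 [-0.0014, -0.0073, -0.0003] [-0.     0.002  0.11 ]
-0.05 [-0.002, -0.0108, -0.0003] [-0.     0.002  0.16 ]
```

Request:
carry_out(
  commands=[
    [-0.001,-0.003,0,0,0,0.05],
    [-0.001,-0.005,0,0,0,0.1],
    [-0.001,-0.007,0,0,0,0.11],
    [-0.001,-0.009,0,0,0,0.11],
    [-0.001,-0.01,0,0,0,0.11],
  ],
)

```text
time: 18.2
tool_pos: [0.6076, 0.1296, 0.0814]
ee_rot: [3.141, 0.001, 1.312]
wrist_force: [5.3, -2.1, 0.7]
width: 0.0005
finger_force: 2.9
```

```bash
python3 lat.py 0 82 0
```

```text
local [-78.4  -4.6] F [ 5.3 -2.1  0.7] [ 0.12  0.3   1.37 -0.    1.47  0.38]
0.0 [-0.0006, 0.0021, -0.0006] [0.001 0.001 0.003]
```

Request:
carry_out(
  commands=[
    [0,-0.001,0,0,0,0],
    [0,-0.002,0,0,0,0],
    [0,-0.003,0,0,0,0],
    [0,-0.003,0,0,0,0],
    [0,-0.003,0,0,0,0],
  ],
)

```text
time: 18.7
tool_pos: [0.6075, 0.1296, 0.0816]
ee_rot: [3.135, 0.001, 1.311]
wrist_force: [10.8, -2.2, -1.7]
width: 0.0005
finger_force: 5.4
```

That is a hard stop, so the latch is home. Backing off, rising and checking.

Request:
carry_out(
  commands=[
    [0,0.005,0,0,0,0],
    [0,0.015,0,0,0,0],
    [0,0.03,-0.01,0,0,0],
    [0,0.035,-0.05,0,0,0],
    [0,0.035,-0.1,0,0,0],
  ],
)

```text
time: 19.2
tool_pos: [0.6356, 0.1215, 0.1767]
ee_rot: [-3.128, 0.005, 1.311]
wrist_force: [0.8, 0.1, -0.5]
width: 0.0007
finger_force: 0.0
```

Request:
carry_out(
  commands=[
    [0,0,-0.03,0,0,0],
    [-0.03,0,-0.06,0,0,0],
    [-0.07,0,-0.08,0,0,0],
    [-0.11,0,-0.08,0,0,0],
    [-0.15,0,-0.08,0,0,0],
  ],
)

```text
time: 19.7
tool_pos: [0.5987, -0.0239, 0.2613]
ee_rot: [-3.138, 0.001, 1.312]
wrist_force: [0.1, 0.2, -0.4]
width: 0.0005
finger_force: 0.0
```

```bash
python3 look.py 7
python3 - <<'E'
from fit import *
for n,hq in(("s7.npz",(.5256,.1459,2.8688)),("t7.npz",(.5307,.1454,2.88))):
    W=load(n);l=local(W,*hq)*1000;z=W[:,2]*1000
    q=(np.hypot(l[:,0]+60,l[:,1]+4)<25)&(z>98)&(z<112)
    if q.any():k=l[q].mean(0);print(n,q.sum(),np.round(k,1),'latch',round(np.arctan2(-(k[0]+60),k[1]+72),3))
    q=(abs(l[:,0]+5)<60)&(abs(abs(l[:,1])-36)<10)&(z>48)&(z<75);print(np.polyfit(l[q][:,0],z[q],1),q.sum())
E
```

```text
s7.npz 33 [-59.2  -2.3] latch -0.012
[-1.55574798e-02  6.37036748e+01] 356Traceback (most recent call last):
  File "<stdin>", line 6, in <module>
    raise TypeError("expected non-empty vector for x")
TypeError: expected non-empty vector for x
```

View pics/l7.png

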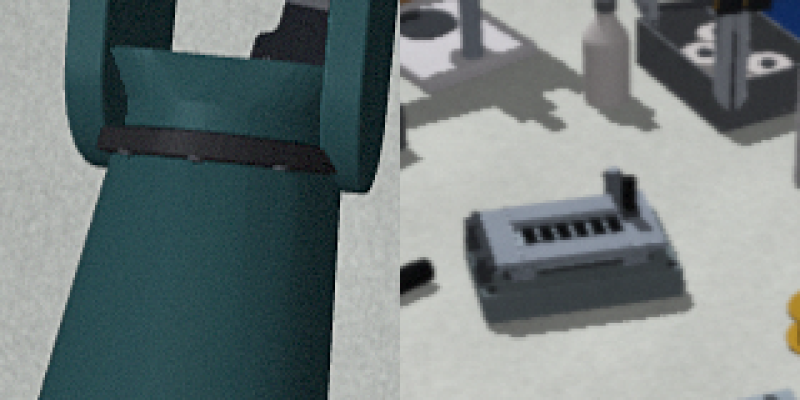

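The latch lies across the front bar, with the knob at (627,193) and an angle of about -0.01 rad. The frame is shut over the chips and the robot is clear, so I'm handing in.

```bash
python3 -c "
from bench import *
print(close_job())"
```

```text
the job is handed in; nothing more can be done
None
```

I handed in the job at about 20 s of the 66 s allowed: the loaded carrier lies flat in the nest, the frame is shut, the latch measures about 0 rad, and I never touched the empty carrier, spool or jar; no verdict was returned.

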